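# Uncover the whetstone and pump the bar clamp tight on it

### The arm

A 6-joint arm with a two-finger parallel gripper is mounted at the origin on a cart in front of the work surface, level with it; the furniture and walls round the work are solid. World frame = base frame: x ahead of the robot, y to its left, z up, the work surface at z = 0. Lengths are in m, angles in rad, forces in N, time in s.
With the tool pointing down it reaches from about 0.275 to 0.725 m from the base axis. Payload 5.6 kg.
Tool frame: the origin (TCP) lies at the very end of the fingers, on their centre line; the grasp point (between the pads) lies 19 mm behind it (ctrl.tcp_to_grasp is the distance from the TCP to the grasp point, in m); z points along the fingers, y is the line along which they close (so a half turn about z gives the same grasp; the last joint's range is limited). The gripper opens to 85 mm and grips with 20 to 120 N. Pads are 22 mm wide; open, the fingers measure 114 mm over their backs; the gripper's body (76 mm by 85 mm) begins 54 mm behind the grasp point. The pads swing forward as they close: fully open they stand 13 mm farther back than shut.
Start: joints at [-0.896, 0.255, 0.108, 0, -1.424, -0.285], TCP at [0.209, -0.509, 0.231] pointing down, gripper open.
Joint ranges: [-2.95, 2.95], [-1.21, 1.97], [-1.09, 1.5], [-2.87, 1.71], [-2.94, -0.07], [-3.05, 3.05]. Speed limits (rad/s): [2.57, 2.57, 3.14, 3.14, 3.14, 3.14].

### API

Orientations are given as a unit quaternion [w, x, y, z].
In Python, from bench import ctrl gives the robot as it stands.
- The arm moves only by the tool carry_out, never from a script. Its argument "motion" is a list of rows, each a list of 5 numbers: the closure, from -1 (fully open) to 1 (shut), then the shift along the tool's x, y, z in cm, then the turn about the tool's z in units of 6 degrees (1.0 is 6 degrees). In form: [[fingers, dx, dy, dz, spin], ...]. A call has 1 to 8 rows; each row is the pose to reach, as a shift and turn from the pose commanded when the call began, along the tool's axes at that moment; what a row does not reach only later rows make up. A row lasts 1/10 s, in which the tool goes at most 50 mm and 8.59 degrees, less where a joint would pass 70% of its speed; a pose out of reach is approached as far as the arm can. A call with a gripper value outside its range is refused whole. The fingers move at their own pace and stop on an object; the grip force is fixed at half the most. Time passes only in rows, so rows that repeat a pose let the fingers close. It gives the time, the measured TCP pose, the force, the opening and the grip force at its end, in the units of the state.
- ctrl.observe(): the state, without advancing time (a new reading comes with each control period).
- ctrl.grab_frame(name): name is "scene" or "top" or "wrist"; returns a dict with "pixels" (400x640x3 uint8, red, green, blue), "camera_matrix" (3x3 intrinsics, pixels), "rvec" (rotation vector, rad) and "tvec" (3), from world to camera coordinates, as OpenCV has them; the wrist camera has in their place "mount" (4x4, takes a point from camera to tool coordinates, whose origin is the TCP and whose axes are the flange's). Camera axes: x right, y down, z forward; pixel columns grow to the right and rows downward; lengths in m; the calibration is good to about 2 mm. A picture is of the moment at which its call begins: read the wrist's pose just before it. There is no depth.
- ctrl.sign_off(): hands the job in; it is judged then, once.
The state is a dict: "time": time; "qpos": joint angles; "qd": joint speeds; "tau": joint torques, N m; "eef_pos": TCP position; "orientation": TCP orientation; "wrist_force": force on the tool from outside, world axes, zero at the start; "wrist_torque": the same for the moment, N m; "finger_gap": finger opening in m; "finger_force": force on a finger pad.
Only numpy, scipy, OpenCV 4.12 (cv2) and the standard library are available. Lean on these libraries where they do the work, as an engineer would, in place of code of your own. Each camera call takes 0.05 s, during which the arm holds its last target. There are 200 camera calls.

### The job

Get the whetstone ready for sharpening: pull its click-fit cover straight up off it and set the cover down on the worktop clear of the sharpening board, right way up. Then pump the clamp's trigger, moving the jaw with the trigger alone, until the jaws hold the bare stone between them, and finish still squeezing the trigger with a moderate grip, so that the jaws keep pressing the stone without crushing it. Do not lift the stone or disturb the other things.

Things in the scene. Friction and masses are not known exactly. Their poses are not given: they have to be found in the camera images.
- clamp: Wooden sharpening board (fixed) with a black one-hand bar clamp on its side. Origin on the worktop under the steel bar. x: away from the grip, across the bar; y: along the bar to the far jaw. Board: x -37..113, y -60..285, 18 mm thick. Fixed grip: x -34..-126, y -22..-5, z 24..50 mm, in front of the board, the trigger on its +y side. Housing: x -41..13, y -32..24, to 54 mm high.
- squeeze_point (a point): Middle of grip and trigger when fully squeezed together (clamp x -52, y -7 mm), 37 mm above the worktop, axes as the clamp's. Fingers straddle grip and trigger here from above and close along y. Outer faces here: grip at clamp y -22 mm; trigger at y 24 mm let out, 7 mm fully squeezed.
- trigger: The clamp's trigger: a black bent lever 8 mm thick, 22 mm high (26 to 48 mm above the worktop), 80 mm long, beside the fixed grip. It swings level about its origin, a pivot beyond the bar (clamp x 33, y 0 mm).
- trigger_swing (a joint): Trigger angle (rad): 0 let out, 0.20 fully squeezed towards the grip. A spring (about 2.5 N at the squeeze point) lets it out by itself.
- bar_slide (a joint): How far the bar is drawn in (m); the jaw opening is 226 mm less this. Ratchet teeth 6 mm apart: each full squeeze draws it in 6 mm (the first up to 8.5), a pawl keeps it while the trigger is let fully out for the next stroke. A stroke that meets the stone stops part way, and its pressure lasts only while the trigger is held.
- far_jaw: Moving jaw on the +y end of the bar, with a rubber pad 44 x 26 mm facing -y, 25 to 51 mm above the worktop. Origin on the bar's axis; pad face at y 256 mm, x 33 to 77 mm in this frame. It presses the stone with about 1.6 times the fingers' force on the trigger.
- near_jaw: Fixed jaw of the clamp's housing, with a like rubber pad facing +y. Origin on the bar's axis; pad face at y 30 mm, x 33 to 77 mm in this frame.
- whetstone: Whetstone glued on a wooden base: one loose block 66 x 184 x 56 mm (x, y, z), 1.5 to 2 kg, lying on the board between the jaws, length along the bar, ends some 10 to 32 mm from the pads; origin at the centre of its underside. The jaws push it along the board. A jaw force over 75 N crushes it.
- cover: Grey plastic cover over the whetstone, 74 x 192 x 55.5 mm plus the grip rib on top, open below, 0.16 kg. Origin at the centre of its rim plane, 3 mm above the stone's underside when on. Spring nubs click into grooves of the stone's base: a straight upward pull of about 8 N frees it; it clears the stone when raised 55 mm.
- cover_rib (a point): Top centre of the cover's grip rib, 75.5 mm above its rim; the rib is 46 (x) by 16 (y) by 20 mm high, axes as the cover's. Pinch it along y from above.
- knife: Bystander: kitchen knife with a rectangular blade, 300 mm long, lying flat behind the board.
- kitchen_timer: Bystander: round kitchen timer, 67 x 67 x 56 mm.
- salt_shaker: Bystander: glass salt shaker, 44 x 44 x 90 mm.
- lemon_a: Bystander: lemon, 78 x 55 x 56 mm.

How it is judged:
By the outcome, as a careful person would: the job done as asked, in the order asked, and still so for the second after the job is handed in, while the arm keeps its last pose, push and grip.
It also fails if it takes over 72 s, if anything falls off the work surface, if the arm or the gripper's body presses on something with over 40 N, if the wrist force passes 120 N, or if a joint passes its speed limit or range.

## Working session

There is one attempt and no reset: what is moved stays moved. The work goes in short steps, Python scripts to look and compute and a tool call to move; the robot and the scene stay as the last step left them, time stands still between calls to the robot, and variables do not carry over. Pictures are saved under pics/ and viewed, at most 10 in all, crops included, and the job is handed in when it is done.

Besides the shell and the picture viewer there is one more tool, called as name([rows], argument=value, ...), one row to a line, values as JSON. carry_out: Moves the arm, as the interface text tells. Its arguments: {"type":"object","properties":{"motion":{"type":"array"}},"required":["motion"]}

```bash
mkdir -p pics
python3 - <<'E'
from bench import ctrl
import cv2,numpy as np
s=ctrl.observe();print({k:np.round(v,3) for k,v in s.items()}, ctrl.tcp_to_grasp)
for n in("scene","top"):
    f=ctrl.grab_frame(n);cv2.imwrite(f"pics/{n}0.png",f["pixels"][:,:,::-1]);np.savez(f"pics/{n}0.npz",**f)
    R=cv2.Rodrigues(np.array(f["rvec"]))[0];print(n,f["camera_matrix"],-R.T@np.array(f["tvec"]).ravel())
E
```

```text
{'time': np.float64(0.0), 'qpos': array([-8.960e-01,  2.560e-01,  1.070e-01, -1.000e-03, -1.424e+00,
       -2.850e-01]), 'qd': array([ 0.003, -0.   ,  0.001,  0.002, -0.   , -0.003]), 'tau': array([ 0.0000e+00, -3.8663e+01,  2.3794e+01,  5.3650e+00, -6.0000e-03,
       -0.0000e+00]), 'eef_pos': array([ 0.209, -0.508,  0.23 ]), 'orientation': array([-0.   , -0.194,  0.981,  0.001]), 'wrist_force': array([-0.266, -0.546,  0.142]), 'wrist_torque': array([-0.053, -0.011, -0.06 ]), 'finger_force': np.float64(0.0), 'finger_gap': np.float64(0.085)} 0.0187
scene [[372.24517033   0.         317.74723488]
 [  0.         372.24517033 206.50956287]
 [  0.           0.           1.        ]] [ 0.66441029 -0.25891075  0.88429435]
top [[503.21912355   0.         314.2607217 ]
 [  0.         503.21912355 203.36085961]
 [  0.           0.           1.        ]] [0.32247901 0.16607721 1.42845086]
```

View pics/scene0.png

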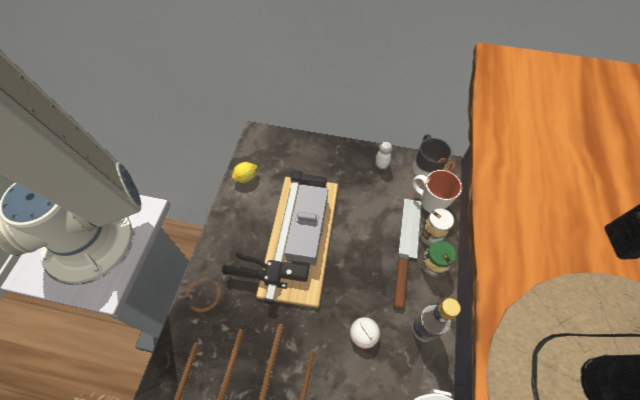

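View pics/top0.png

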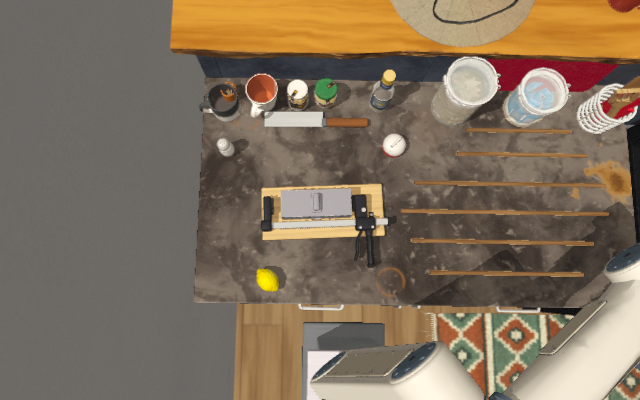

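The board lies at top-view pixels (262–384, 184–240), with the rib near (316, 201) and the grip and trigger near (370, 250). The salt shaker is at (225, 147), the lemon at (267, 279), the timer at (394, 145) and the knife at (315, 120).

```bash
cat > h.py <<'E'
import cv2,numpy as np
def load(n):
    return dict(np.load(f"pics/{n}.npz"))
def ray(f,uv,z):
    uv=np.atleast_2d(np.array(uv,float))
    R=cv2.Rodrigues(np.array(f["rvec"],float))[0];c=-R.T@np.array(f["tvec"],float).ravel()
    d=np.c_[uv,np.ones(len(uv))]@np.linalg.inv(f["camera_matrix"]).T@R
    return c+d*((z-c[2])/d[:,2])[:,None]
def proj(f,P):
    return cv2.projectPoints(np.atleast_2d(np.array(P,float)),np.array(f["rvec"],float),np.array(f["tvec"],float),f["camera_matrix"],None)[0][:,0]
E
python3 - <<'E'
from h import *
for n in("top0","scene0"):
    f=load(n);im=np.ascontiguousarray(f["pixels"][:,:,::-1]);hsv=cv2.cvtColor(im,cv2.COLOR_BGR2HSV)
    x0,y0,x1,y1=(190,90,430,310) if n=="top0" else (200,120,480,360)
    m=cv2.inRange(hsv,(10,70,120),(28,200,255));k=np.zeros_like(m);k[160:250,250:400]=255
    if n=="scene0":k[:]=0;k[165:315,250:345]=255
    m&=k
    p=cv2.findNonZero(m);r=cv2.minAreaRect(p);b=cv2.boxPoints(r)
    w=ray(f,b,.018);print(n,b.round(1).tolist(),w.round(4).tolist(),[np.linalg.norm(w[i]-w[(i+1)%4]).round(4) for i in range(4)])
    hull=cv2.approxPolyDP(cv2.convexHull(p),4,True)[:,0];print(hull.tolist(),ray(f,hull,.018).round(4).tolist())
    c=im[y0:y1,x0:x1];c=cv2.resize(c,None,fx=600/ (y1-y0)*.95,fy=600/(y1-y0)*.95,interpolation=3);print(c.shape)
    b2=im[170:275,255:405] if n=="top0" else im[165:310,215:345]
    cv2.imwrite(f"pics/{n}z.png",cv2.resize(b2,None,fx=4 if n!="top0" else 5,fy=4 if n!="top0" else 5,interpolation=cv2.INTER_CUBIC))
E
```

```text
top0 [[258.8999938964844, 174.5], [381.20001220703125, 168.8000030517578], [384.29998779296875, 235.0], [262.0, 240.6999969482422]] [[0.6351, 0.3046, 0.018], [0.6581, -0.0465, 0.018], [0.4668, -0.0537, 0.018], [0.4454, 0.2899, 0.018]] [np.float64(0.3518), np.float64(0.1914), np.float64(0.3443), np.float64(0.1902)]
[[384, 234], [264, 240], [261, 188], [312, 172], [381, 184]] [[0.4697, -0.0528, 0.018], [0.4475, 0.2844, 0.018], [0.5957, 0.2974, 0.018], [0.645, 0.1528, 0.018], [0.6134, -0.0454, 0.018]]
(570, 622, 3)
scene0 [[229.6999969482422, 293.29998779296875], [250.10000610351562, 164.10000610351562], [339.0, 178.10000610351562], [318.6000061035156, 307.3999938964844]] [[0.4086, -0.0579, 0.018], [0.3451, 0.3102, 0.018], [0.6013, 0.3161, 0.018], [0.6204, -0.0462, 0.018]] [np.float64(0.3736), np.float64(0.2563), np.float64(0.3628), np.float64(0.2121)]
[[337, 183], [318, 305], [257, 297], [250, 165]] [[0.5989, 0.2991, 0.018], [0.6179, -0.0411, 0.018], [0.474, -0.0528, 0.018], [0.3456, 0.307, 0.018]]
(570, 665, 3)
```

View pics/top0z.png

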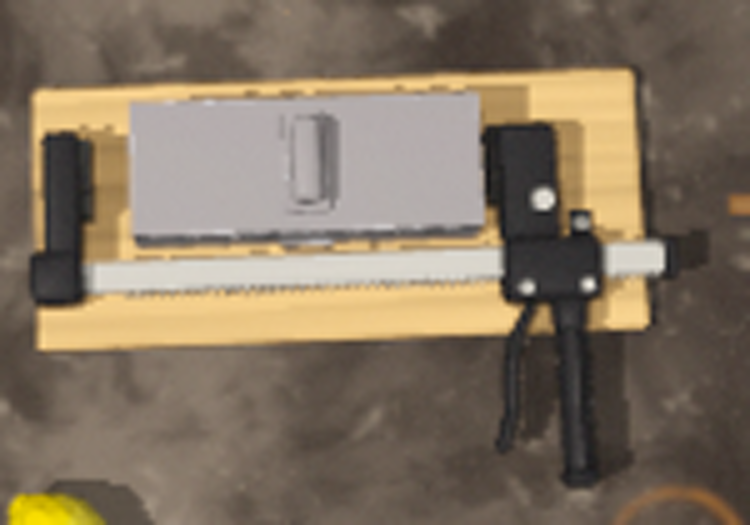

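View pics/scene0z.png

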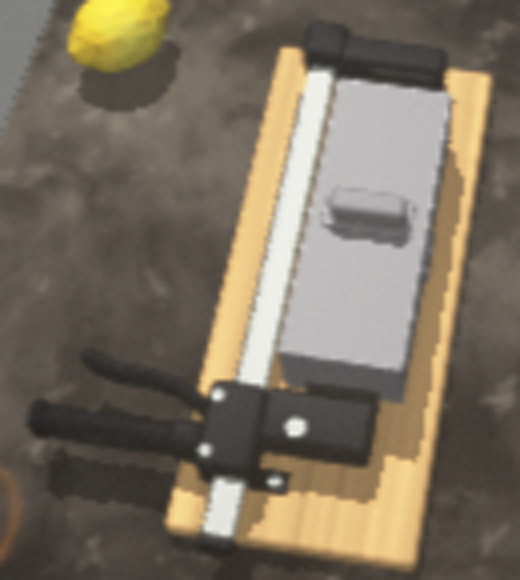

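The upscaled top crop shows the board corners at (32,90), (635,69), (648,328) and (38,351). The cover's top corners are at (130,102), (478,92), (483,227) and (135,235), and the rib top spans (292–325, 115–203). The scene crop confirms this layout: the trigger is let out on the far-jaw side of the grip.

Run:
```python
from h import *
f=load("top0");g=load("scene0")
T=lambda a:np.array(a)/5+[254.9,169.9]
S=lambda a:np.array(a)/4+[214.9,164.9]
def fit(m,w):
    m=np.array(m,float);w=w[:,:2];a=m-m.mean(0);b=w-w.mean(0)
    th=np.arctan2((a[:,0]*b[:,1]-a[:,1]*b[:,0]).sum(),(a*b).sum());c,s=np.cos(th),np.sin(th);R=np.array([[c,-s],[s,c]])
    t=w.mean(0)-R@m.mean(0);return th,R,t,(w-(m@R.T+t))
B=[[.113,.285],[.113,-.06],[-.037,-.06],[-.037,.285]]
C=[[.037,.096],[.037,-.096],[-.037,-.096],[-.037,.096]]
for nm,w,w2 in(("top",ray(f,T([[32,90],[635,69],[648,328],[38,351]]),.018),ray(f,T([[130,102],[478,92],[483,227],[135,235]]),.0765)),
 ("scene",ray(g,S([[491,73],[416,567],[166,528],[283,47]]),.018),ray(g,S([[450,92],[408,371],[280,352],[340,80]]),.0765))):
    th,R,t,r=fit(B,w);print(nm,"board",th.round(4),t.round(4),"res",r.round(4).tolist(),"sq",(R@[-.052,-.007]+t).round(4))
    th,R2,t2,r=fit(C,w2);print("cover",th.round(4),t2.round(4),"res",r.round(4).tolist(),"in clamp",(R.T@(t2-t)).round(4))
print(ray(f,T([[309,159]]),.0965),ray(g,S([[368,207]]),.0965))
for n,uv in(("lemon",(267,279)),("salt",(225,147)),("timer",(394,145)),("knifeL",(265,119)),("lemonR",(280,279))):print(n,ray(f,[uv],.03).round(3))
```

```text
top board 0.0522 [0.4987 0.0064] res [[-0.0006, -0.0003], [-0.0004, -0.0004], [0.0006, 0.0012], [0.0003, -0.0005]] sq [ 0.4471 -0.0033]
cover 0.0439 [0.5464 0.1405] res [[-0.0002, -0.0005], [0.0002, 0.001], [-0.0005, 0.0013], [0.0005, -0.0018]] in clamp [0.0547 0.1314]
scene board 0.0559 [0.5055 0.0084] res [[-0.0017, -0.0003], [-0.0009, 0.0008], [0.0006, 0.0007], [0.0021, -0.0011]] sq [ 0.454  -0.0015]
cover 0.0618 [0.5524 0.1435] res [[-0.0013, 0.0], [0.0005, 0.0004], [-0.0008, 0.0009], [0.0016, -0.0013]] in clamp [0.0543 0.1323]
[[0.54568199 0.13971043 0.0965    ]] [[0.55214305 0.13956433 0.0965    ]]
lemon [[0.339 0.272 0.03 ]]
salt [[0.711 0.403 0.03 ]]
timer [[ 0.726 -0.082  0.03 ]]
knifeL [[0.797 0.291 0.03 ]]
lemonR [[0.34  0.236 0.03 ]]
```

```bash
cat >> h.py <<'E'
from scipy.spatial.transform import Rotation as Ro
def mv(s,P,yaw):
    """shift (cm, tool axes) and spin (6deg) to TCP P with tool y along +-world-y rotated by yaw"""
    q=s["orientation"];R=Ro.from_quat([*q[1:],q[0]]).as_matrix()
    d=R.T@(np.array(P)-s["eef_pos"])*100
    y=R.T@[-np.sin(yaw),np.cos(yaw),0];a=np.degrees(np.arctan2(-y[0],y[1]));a=(a+90)%180-90
    return d.round(2),(a/6).round(3),R.round(3).tolist()
E
python3 - <<'E'
from h import *
from bench import ctrl
s=ctrl.observe();print(mv(s,[.549,.1415,.22],.053))
E
```

```text
(array([-56.15,  47.19,   1.12]), np.float64(3.215), [[-0.925, -0.38, -0.001], [-0.38, 0.925, 0.002], [0.0, 0.002, -1.0]])
```

carry_out([
  [-1,-3.8,3.2,0,0.5],
  [-1,-7.6,6.4,0,1],
  [-1,-11.4,9.6,0.2,1.5],
  [-1,-15.2,12.8,0.4,2],
  [-1,-19,16,0.4,2.5],
  [-1,-22.8,19.2,0.6,3],
  [-1,-26.6,22.4,0.8,3.2],
  [-1,-28,23.6,0.8,3.2],
])

```text
time: 0.9
eef_pos: [0.3792, -0.1808, 0.2228]
orientation: [-0.0, -0.029, 1.0, 0.001]
wrist_force: [-0.4, -1.4, 0.3]
finger_gap: 0.0852
finger_force: 0.0
```

Run:
```python
from h import *
from bench import ctrl
s=ctrl.observe();print(s["eef_pos"],mv(s,[.549,.1415,.22],.053))
```

```text
[ 0.37918364 -0.18079307  0.22281737] (array([-18.8 ,  31.2 ,   0.31]), np.float64(0.042), [[-0.998, -0.057, -0.0], [-0.057, 0.998, 0.001], [0.0, 0.001, -1.0]])
```

carry_out([
  [-1,-2.3,3.9,0,0],
  [-1,-4.7,7.8,0,0],
  [-1,-7.1,11.7,0,0],
  [-1,-9.4,15.6,0,0],
  [-1,-11.8,19.5,0,0],
  [-1,-14.1,23.4,0,0],
  [-1,-16.5,27.3,0,0],
  [-1,-18.8,31.2,0,0],
])

```text
time: 1.7
eef_pos: [0.5494, 0.1396, 0.2229]
orientation: [-0.0, -0.027, 1.0, -0.0]
wrist_force: [1.1, -0.2, -0.1]
finger_gap: 0.0856
finger_force: 0.0
```

carry_out([
  [-1,0,0,0.3,0],
  [-1,0,0,0.3,0],
])

```text
time: 1.9
eef_pos: [0.5486, 0.1385, 0.2187]
orientation: [-0.001, -0.028, 1.0, -0.001]
wrist_force: [-0.0, -0.6, 0.5]
finger_gap: 0.0853
finger_force: 0.0
```

```bash
cat >> h.py <<'E'
def wrist(ctrl,name):
    s=ctrl.observe();f=ctrl.grab_frame("wrist")
    q=s["orientation"];T=np.eye(4);T[:3,:3]=Ro.from_quat([*q[1:],q[0]]).as_matrix();T[:3,3]=s["eef_pos"]
    W=np.linalg.inv(T@np.array(f["mount"]))
    f=dict(pixels=f["pixels"],camera_matrix=f["camera_matrix"],rvec=cv2.Rodrigues(W[:3,:3])[0].ravel(),tvec=W[:3,3])
    np.savez(f"pics/{name}.npz",**f);cv2.imwrite(f"pics/{name}.png",f["pixels"][:,:,::-1]);return s,f
E
python3 - <<'E'
from h import *
from bench import ctrl
s,f=wrist(ctrl,"w1");print(s["eef_pos"],mv(s,[.549,.1415,.22],.053)[:2])
print(proj(f,[[.549,.1415,.0965]]))
E
```

```text
[0.54858414 0.138486   0.21870474] (array([-0.06,  0.3 , -0.13]), np.float64(0.03))
[[320.19210716 189.05319641]]
```

View pics/w1.png

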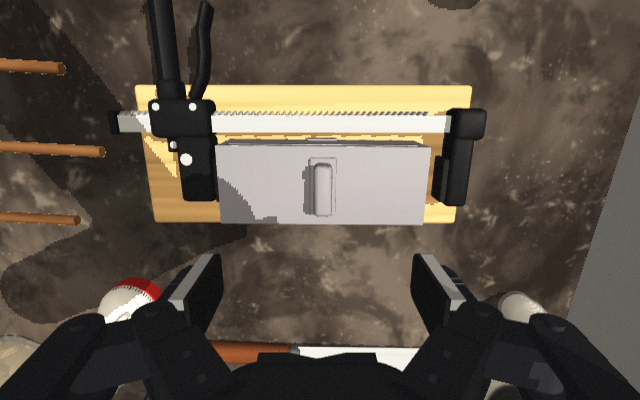

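The wrist view shows the rib top at about (323.5, 188), 3 px from its predicted position. The board corners are at (136,86), (471,86), (456,222) and (154,223).

Run:
```python
from h import *
from bench import ctrl
f=load("w1")
print(ray(f,[[323.5,188.5]],.0965))
w=ray(f,[[456,222],[154,223],[136,85.5],[471,85.5]],.018);print(w.round(4).tolist())
m=np.array([[.113,.285],[.113,-.06],[-.037,-.06],[-.037,.285]])
a=m-m.mean(0);b=w[:,:2]-w[:,:2].mean(0);th=np.arctan2((a[:,0]*b[:,1]-a[:,1]*b[:,0]).sum(),(a*b).sum())
R=np.array([[np.cos(th),-np.sin(th)],[np.sin(th),np.cos(th)]]);t=w[:,:2].mean(0)-R@m.mean(0);print(th,t,(w[:,:2]-m@R.T-t).round(4).tolist())
c=ray(f,[[430,148],[220,145],[219,222],[424,224]],.0765);print(c.round(4).tolist(),c.mean(0),np.arctan2(-(c[0]-c[1])[0],(c[0]-c[1])[1]),np.arctan2(-(c[3]-c[2])[0],(c[3]-c[2])[1]))
s=ctrl.observe();r=ray(f,[[323.5,188.5]],.0965)[0]
print(mv(s,[.548,(r[1]+.1397)/2,.08],.053)[:2])
```

```text
[[0.54835568 0.14429898 0.0965    ]]
[[0.6008, 0.3008, 0.018], [0.6209, -0.0444, 0.018], [0.472, -0.049, 0.018], [0.4537, 0.2895, 0.018]]
0.05585839852903997 [0.50517509 0.00978474] [[-0.0013, 0.0001], [-0.0004, -0.0006], [0.0004, 0.0032], [0.0013, -0.0028]]
[[0.5115, 0.237, 0.0765], [0.5189, 0.0512, 0.0765], [0.592, 0.0479, 0.0765], [0.5834, 0.2426, 0.0765]] [0.55146564 0.14465695 0.0765    ] 0.04021636594948906 0.04434344918138285
(array([ 0.  ,  0.45, 13.95]), np.float64(0.02))
```

carry_out([
  [-1,0,0.4,4,0],
  [-0.3,0,0.4,8,0],
  [-0.1,0,0.4,11.5,0],
  [0,0,0.4,13,0],
  [0.1,0,0.4,13.9,0],
  [0.2,0,0.4,13.9,0],
  [0.3,0,0.4,13.9,0],
  [0.4,0,0.4,13.9,0],
])

```text
time: 2.75
eef_pos: [0.5497, 0.1419, 0.0828]
orientation: [0.001, -0.027, 1.0, 0.001]
wrist_force: [0.1, 0.2, -0.6]
finger_gap: 0.0251
finger_force: 0.0
```

carry_out([
  [0.5,0,0,0,0],
  [0.55,0,0,0,0],
  [0.58,0,0,0,0],
  [0.58,0,0,0,0],
  [0.58,0,0,0,0],
])

```text
time: 3.25
eef_pos: [0.549, 0.1421, 0.0815]
orientation: [0.0, -0.027, 1.0, 0.0]
wrist_force: [-0.1, 1.0, 0.9]
finger_gap: 0.018
finger_force: 0.7
```

carry_out([
  [0.7,0,0,0.1,0],
  [1,0,0,0.1,0],
  [1,0,0,0.1,0],
  [1,0,0,0.1,0],
  [1,0,0,0.1,0],
])

```text
time: 3.75
eef_pos: [0.5492, 0.1421, 0.0816]
orientation: [0.001, -0.028, 1.0, 0.0]
wrist_force: [-2.2, 1.3, 7.3]
finger_gap: 0.0147
finger_force: 59.3
```

carry_out([
  [1,0,0,-0.5,0],
  [1,0,0,-1,0],
  [1,0,0,-1.5,0],
  [1,0,0,-2,0],
  [1,0,0,-3,0],
  [1,0,0,-4,0],
  [1,0,0,-5,0],
  [1,0,0,-6,0],
])

```text
time: 4.55
eef_pos: [0.5491, 0.1416, 0.1418]
orientation: [0.001, -0.027, 1.0, 0.0]
wrist_force: [0.4, -0.2, -1.6]
finger_gap: 0.0145
finger_force: 60.1
```

carry_out([
  [1,0,0,-1.5,0],
  [1,0,0,-3,0],
  [1,-3,0,-3,0],
  [1,-6,0,-3,0],
  [1,-9,0,-3,0],
  [1,-11.5,0,-3,0],
  [1,-12.8,0,-3,0],
  [1,-12.8,0,-3,0],
])

```text
time: 5.35
eef_pos: [0.6777, 0.1484, 0.1695]
orientation: [-0.0, -0.027, 1.0, -0.0]
wrist_force: [0.7, 0.1, -2.1]
finger_gap: 0.0144
finger_force: 60.2
```

Run:
```python
from h import *
from bench import ctrl
a=[]
for n in("top","scene"):
    f=ctrl.grab_frame(n);np.savez(f"pics/{n}1.npz",**f);im=f["pixels"][:,:,::-1]
    a.append(cv2.resize(im[80:280,190:430] if n=="top" else im[130:330,230:470],(400,333)))
cv2.imwrite("pics/after1.png",np.hstack(a))
```

```text
(no output)
```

View pics/after1.png

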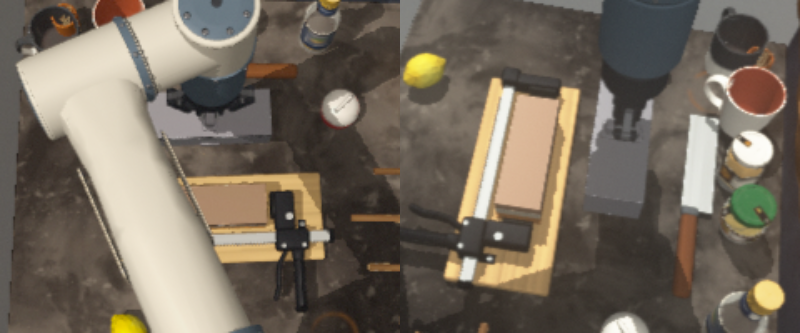

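The stone is bare and still on the board. The cover hangs behind the board, clear of the board, the knife and the timer.

carry_out([
  [1,0,0,3,0],
  [1,0,0,6,0],
  [1,0,0,8,0],
  [1,0,0,9.5,0],
  [1,0,0,10.2,0],
  [1,0,0,10.5,0],
  [1,0,0,10.7,0],
  [1,0,0,10.8,0],
])

```text
time: 6.25
eef_pos: [0.677, 0.149, 0.0633]
orientation: [0.001, -0.027, 1.0, 0.0]
wrist_force: [1.1, -0.1, -2.1]
finger_gap: 0.0145
finger_force: 60.2
```

carry_out([
  [1,0,0,0.1,0],
  [1,0,0,0.2,0],
  [1,0,0,0.2,0],
])

```text
time: 6.55
eef_pos: [0.6769, 0.1489, 0.0607]
orientation: [0.0, -0.027, 1.0, 0.0]
wrist_force: [-0.4, 0.3, -1.4]
finger_gap: 0.0146
finger_force: 60.2
```

carry_out([
  [1,0,0,0.1,0],
  [1,0,0,0.1,0],
  [1,0,0,0.1,0],
])

```text
time: 6.85
eef_pos: [0.6769, 0.1488, 0.0607]
orientation: [0.001, -0.027, 1.0, 0.0]
wrist_force: [-2.8, 0.4, 5.4]
finger_gap: 0.0145
finger_force: 61.0
```

carry_out([
  [0.5,0,0,0,0],
  [0.3,0,0,0,0],
  [0,0,0,0,0],
  [0,0,0,-1,0],
  [-0.3,0,0,-4,0],
  [-0.6,0,0,-8,0],
  [-1,0,0,-12,0],
  [-1,0,0,-15,0],
])

```text
time: 7.65
eef_pos: [0.6772, 0.1486, 0.2134]
orientation: [0.002, -0.027, 1.0, 0.0]
wrist_force: [0.4, 0.7, 0.6]
finger_gap: 0.0852
finger_force: 0.0
```

Run:
```python
from h import *
from bench import ctrl
s=ctrl.observe()
th=.0535;R=np.array([[np.cos(th),-np.sin(th)],[np.sin(th),np.cos(th)]]);t=np.array([.502,.008])
p=R@[-.060,.001]+t;print(s["eef_pos"],p,mv(s,[*p,.2],th)[:2])
```

```text
[0.67721908 0.14863041 0.21344119] [0.44203237 0.0057901 ] (array([ 24.27, -12.98,   1.24]), np.float64(0.011))
```

carry_out([
  [-1,3.5,-1.9,0,0],
  [-1,7,-3.8,0,0],
  [-1,10.5,-5.6,0,0],
  [-1,14,-7.5,0,0],
  [-1,17.5,-9.4,0,0],
  [-1,21,-11.2,0.5,0],
  [-1,24.3,-13,1.2,0],
  [-1,24.3,-13,1.2,0],
])

```text
time: 8.45
eef_pos: [0.4373, 0.0038, 0.1976]
orientation: [-0.0, -0.027, 1.0, 0.0]
wrist_force: [0.8, 1.2, 0.6]
finger_gap: 0.0852
finger_force: 0.0
```

Run:
```python
from h import *
from bench import ctrl
s,f=wrist(ctrl,"w2");print(s["eef_pos"])
th=.0535;R=np.array([[np.cos(th),-np.sin(th)],[np.sin(th),np.cos(th)]]);t=np.array([.502,.008])
print(proj(f,[[*(R@a+t),z] for a,z in(([-.052,-.022],.05),([-.052,-.005],.05),([-.052,.024],.048),([-.126,-.0135],.05))]).round(1))
im=f["pixels"][:,:,::-1]
cv2.imwrite("pics/w2z.png",cv2.resize(im[100:300,200:440],None,fx=3,fy=3,interpolation=2))
```

```text
[0.43730556 0.00381658 0.19761237]
[[294.  194.2]
 [312.  194.2]
 [342.6 193.6]
 [301.8 113.1]]
```

View pics/w2z.png

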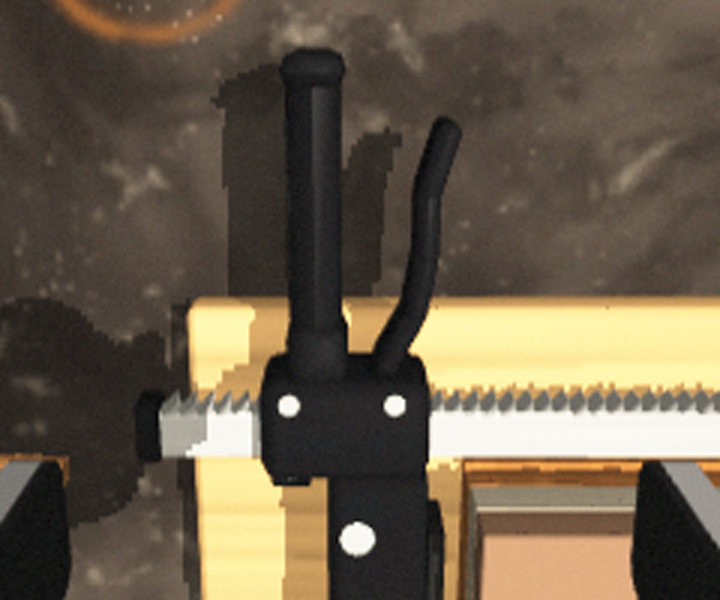

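Grip edges at row 194 are at pixels 296 and 314, and the trigger's outer face is at 345. That is about 2 mm in +y from the prediction, and the trigger is let out. I'm correcting the clamp pose for this.

```bash
cat >> h.py <<'E'
th=.0535;RC=np.array([[np.cos(th),-np.sin(th)],[np.sin(th),np.cos(th)]]);tC=np.array([.504,.0097])
def toclamp(s): return (RC.T@(s["eef_pos"][:2]-tC)).round(4)
E
python3 - <<'E'
from h import *
from bench import ctrl
s=ctrl.observe()
print(s["eef_pos"],toclamp(s),mv(s,[*(RC@[-.056,-.005]+tC),.021],th)[:2])
E
```

```text
[0.43963219 0.00469214 0.19827358] [-0.0645 -0.0016] (array([-0.83, -0.35, 17.73]), np.float64(0.003))
```

carry_out([
  [-1,-0.6,-0.3,4,0],
  [-1,-0.6,-0.3,8,0],
  [-1,-0.6,-0.3,11,0],
  [-1,-0.6,-0.3,13.5,0],
  [-0.9,-0.6,-0.3,15.5,0],
  [-0.8,-0.6,-0.3,17,0],
  [-0.7,-0.6,-0.3,17.6,0],
  [-0.6,-0.6,-0.3,17.6,0],
])

```text
time: 9.3
eef_pos: [0.4477, 0.0032, 0.021]
orientation: [-0.0, -0.028, 1.0, -0.0]
wrist_force: [-1.1, 1.4, -0.0]
finger_gap: 0.0681
finger_force: 0.0
```

carry_out([
  [-0.4,0,0,0,0],
  [-0.2,0,0,0,0],
  [-0.2,0,0,0,0],
])

```text
time: 9.6
eef_pos: [0.4482, 0.0035, 0.0222]
orientation: [0.001, -0.027, 1.0, 0.0]
wrist_force: [0.5, 1.3, 1.2]
finger_gap: 0.0513
finger_force: 0.8
```

Run:
```python
from h import *
from bench import ctrl
s=ctrl.observe()
print(s["eef_pos"],toclamp(s))
```

```text
[0.44822278 0.00353207 0.02223656] [-0.056  -0.0032]
```

carry_out([
  [-0.1,0,-0.2,0,0],
  [0,0,-0.4,0,0],
  [0.1,0,-0.4,0,0],
  [0.2,0,-0.4,0,0],
  [0.27,0,-0.4,0,0],
  [0.27,0,-0.4,0,0],
])

```text
time: 10.2
eef_pos: [0.4477, -0.0004, 0.0215]
orientation: [0.0, -0.027, 1.0, 0.0]
wrist_force: [-1.6, 5.8, 4.3]
finger_gap: 0.0312
finger_force: 2.7
```

carry_out([
  [0.32,0,0,0,0],
  [0.32,0,0,0,0],
])

```text
time: 10.4
eef_pos: [0.4477, -0.001, 0.0216]
orientation: [0.0, -0.028, 1.0, -0.0]
wrist_force: [-1.3, 2.3, 4.7]
finger_gap: 0.0294
finger_force: 4.7
```

carry_out([
  [0.37,0,0,0,0],
  [0.37,0,0,0,0],
])

```text
time: 10.6
eef_pos: [0.4476, -0.0017, 0.0218]
orientation: [0.0, -0.028, 1.0, -0.001]
wrist_force: [-1.6, -1.2, 6.6]
finger_gap: 0.0275
finger_force: 26.5
```

carry_out([
  [0,0,0,0,0],
  [-0.4,0,0,0,0],
  [-0.65,0,0,0,0],
  [-0.65,0,0,0,0],
  [-0.65,0,0,0,0],
  [-0.65,0,0,0,0],
])

```text
time: 11.2
eef_pos: [0.4473, -0.0011, 0.0212]
orientation: [-0.0, -0.027, 1.0, -0.0]
wrist_force: [-0.0, 0.4, -0.4]
finger_gap: 0.0701
finger_force: 0.0
```

carry_out([
  [-0.3,0,0,0,0],
  [-0.1,0,0,0,0],
  [0.1,0,0,0,0],
  [0.25,0,0,0,0],
  [0.39,0,0,0,0],
  [0.39,0,0,0,0],
  [0.39,0,0,0,0],
])

```text
time: 11.9
eef_pos: [0.4477, -0.0019, 0.0219]
orientation: [0.0, -0.028, 1.0, -0.001]
wrist_force: [-1.0, -3.5, 5.3]
finger_gap: 0.0268
finger_force: 37.1
```

Run:
```python
from h import *
from bench import ctrl
s=ctrl.observe();print(toclamp(s))
f=ctrl.grab_frame("scene");np.savez("pics/scene2.npz",**f)
a=load("scene0")["pixels"][165:310,215:345,::-1];b=f["pixels"][165:310,215:345,::-1]
cv2.imwrite("pics/cmp2.png",cv2.resize(np.hstack([a,b]),None,fx=3,fy=3,interpolation=2))
```

```text
[-0.0568 -0.0086]
```

View pics/cmp2.png

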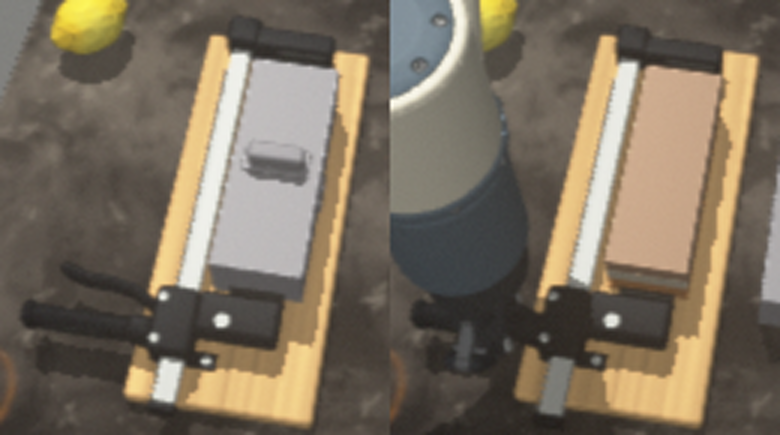

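Two strokes have drawn the bar in about 12 mm: its near end moved from row 403 to 415 in the crop. The stone hasn't moved. Next come two more free strokes.

carry_out([
  [0,0,0,0,0],
  [-0.4,0,0,0,0],
  [-0.65,0,0,0,0],
  [-0.65,0,0,0,0],
  [-0.65,0,0,0,0],
  [-0.65,0,0,0,0],
])

```text
time: 12.55
eef_pos: [0.4473, -0.0011, 0.0212]
orientation: [-0.0, -0.027, 1.0, -0.0]
wrist_force: [0.6, 0.3, 0.2]
finger_gap: 0.07
finger_force: 0.0
```

carry_out([
  [-0.3,0,0,0,0],
  [-0.1,0,0,0,0],
  [0.1,0,0,0,0],
  [0.25,0,0,0,0],
  [0.39,0,0,0,0],
  [0.39,0,0,0,0],
  [0.39,0,0,0,0],
])

```text
time: 13.25
eef_pos: [0.4477, -0.0019, 0.0219]
orientation: [0.0, -0.028, 1.0, -0.001]
wrist_force: [-0.9, -3.5, 5.4]
finger_gap: 0.0272
finger_force: 37.1
```

carry_out([
  [0,0,0,0,0],
  [-0.4,0,0,0,0],
  [-0.65,0,0,0,0],
  [-0.65,0,0,0,0],
  [-0.65,0,0,0,0],
  [-0.65,0,0,0,0],
])

```text
time: 13.85
eef_pos: [0.4473, -0.0011, 0.0212]
orientation: [-0.0, -0.027, 1.0, -0.0]
wrist_force: [-0.0, 0.9, -0.6]
finger_gap: 0.0706
finger_force: 0.0
```

carry_out([
  [-0.3,0,0,0,0],
  [-0.1,0,0,0,0],
  [0.1,0,0,0,0],
  [0.25,0,0,0,0],
  [0.39,0,0,0,0],
  [0.39,0,0,0,0],
  [0.39,0,0,0,0],
])

```text
time: 14.55
eef_pos: [0.4477, -0.0019, 0.0219]
orientation: [0.0, -0.028, 1.0, -0.001]
wrist_force: [-0.8, -2.5, 5.1]
finger_gap: 0.0268
finger_force: 37.1
```

```bash
cat >> h.py <<'E'
def gap(ctrl,name):
    """bar end and far jaw edges along the clamp axis in the scene view, in clamp y (mm)"""
    f=ctrl.grab_frame("scene");np.savez(f"pics/{name}.npz",**f);out={}
    g=cv2.cvtColor(f["pixels"],cv2.COLOR_RGB2HSV).astype(int)
    for k,x,z,y0,y1 in(("jaw",.050,.051,.19,.30),("stone",.055,.074,.02,.30)):
        ys=np.arange(y0,y1,.001);uv=proj(f,[[*(RC@[x,y]+tC),z] for y in ys]).astype(np.float32)
        m=[cv2.remap(f["pixels"].astype(np.float32)[:,:,i],uv[:,:1],uv[:,1:],cv2.INTER_LINEAR)[:,0] for i in range(3)]
        b=np.array(m)
        sel=(b.max(0)<70) if k=="jaw" else (b[0]-b[2]>30)&(b[0]>120)&(b[0]<225)&(b[1]<165)
        out[k]=ys[sel][[0,-1]].round(3).tolist() if sel.any() else None
    return out
E
python3 - <<'E'
from h import *
from bench import ctrl
print(gap(ctrl,"scene3"))
class C:
    def __init__(s,n):s.n=n
    def grab_frame(s,_):return load(s.n)
for n in("scene1","scene2"):print(n,gap(C(n),"tmp"))
E
```

```text
{'jaw': None, 'stone': [0.04, 0.248]}
scene1 {'jaw': [0.242, 0.26], 'stone': [0.039, 0.224]}
scene2 {'jaw': [0.242, 0.266], 'stone': [0.04, 0.223]}
```

The stone spans clamp y 40–224 mm and the pad should be at about 230 mm, so I'm squeezing in checked steps from here.

carry_out([
  [0,0,0,0,0],
  [-0.4,0,0,0,0],
  [-0.65,0,0,0,0],
  [-0.65,0,0,0,0],
  [-0.65,0,0,0,0],
  [-0.65,0,0,0,0],
])

```text
time: 15.2
eef_pos: [0.4473, -0.0011, 0.0212]
orientation: [-0.0, -0.027, 1.0, -0.0]
wrist_force: [-0.1, -1.6, -0.4]
finger_gap: 0.0705
finger_force: 0.0
```

carry_out([
  [-0.3,0,0,0,0],
  [-0.15,0,0,0,0],
  [-0.05,0,0,0,0],
  [0,0,0,0,0],
  [0.05,0,0,0,0],
  [0.1,0,0,0,0],
  [0.1,0,0,0,0],
])

```text
time: 15.9
eef_pos: [0.4476, -0.0009, 0.0214]
orientation: [0.0, -0.027, 1.0, 0.0]
wrist_force: [-1.0, 4.1, 2.8]
finger_gap: 0.0385
finger_force: 2.2
```

carry_out([
  [0.15,0,0,0,0],
  [0.2,0,0,0,0],
  [0.25,0,0,0,0],
  [0.25,0,0,0,0],
])

```text
time: 16.3
eef_pos: [0.4476, -0.0007, 0.0214]
orientation: [0.0, -0.027, 1.0, 0.0]
wrist_force: [-1.6, 5.7, 4.2]
finger_gap: 0.0322
finger_force: 2.8
```

carry_out([
  [0.3,0,0,0,0],
  [0.34,0,0,0,0],
  [0.37,0,0,0,0],
  [0.37,0,0,0,0],
])

```text
time: 16.7
eef_pos: [0.4476, -0.0017, 0.0216]
orientation: [0.0, -0.028, 1.0, -0.001]
wrist_force: [-1.5, 0.2, 5.5]
finger_gap: 0.0276
finger_force: 28.4
```

Run:
```python
from h import *
from bench import ctrl
print(gap(ctrl,"scene4"))
```

```text
{'jaw': None, 'stone': [0.039, 0.248]}
```

carry_out([
  [0,0,0,0,0],
  [-0.4,0,0,0,0],
  [-0.65,0,0,0,0],
  [-0.65,0,0,0,0],
  [-0.65,0,0,0,0],
  [-0.65,0,0,0,0],
])

```text
time: 17.35
eef_pos: [0.4473, -0.0011, 0.0212]
orientation: [-0.0, -0.027, 1.0, -0.0]
wrist_force: [-0.8, 0.2, 0.3]
finger_gap: 0.0705
finger_force: 0.0
```

carry_out([
  [-0.3,0,0,0,0],
  [-0.15,0,0,0,0],
  [-0.05,0,0,0,0],
  [0,0,0,0,0],
  [0.05,0,0,0,0],
  [0.1,0,0,0,0],
  [0.1,0,0,0,0],
])

```text
time: 18.05
eef_pos: [0.4478, 0.0005, 0.0218]
orientation: [0.001, -0.027, 1.0, 0.001]
wrist_force: [-3.2, 7.4, 6.0]
finger_gap: 0.0387
finger_force: 4.0
```

carry_out([
  [0.15,0,0,0,0],
  [0.2,0,0,0,0],
  [0.25,0,0,0,0],
  [0.25,0,0,0,0],
])

```text
time: 18.45
eef_pos: [0.4479, 0.0005, 0.0219]
orientation: [0.001, -0.027, 1.0, 0.001]
wrist_force: [-3.0, 7.9, 5.6]
finger_gap: 0.0324
finger_force: 5.5
```

Pushing the stone now (friction is felt). I'm finishing this stroke.

carry_out([
  [0.3,0,0,0,0],
  [0.34,0,0,0,0],
  [0.37,0,0,0,0],
  [0.37,0,0,0,0],
])

```text
time: 18.85
eef_pos: [0.4479, -0.0016, 0.0222]
orientation: [0.0, -0.028, 1.0, -0.001]
wrist_force: [-2.4, -2.0, 7.6]
finger_gap: 0.0276
finger_force: 29.3
```

Run:
```python
from h import *
from bench import ctrl
s=ctrl.observe();print(toclamp(s),gap(ctrl,"scene5"))
b=load("scene5")["pixels"][165:310,215:345,::-1]
cv2.imwrite("pics/s5.png",cv2.resize(b,None,fx=4,fy=4,interpolation=2))
```

```text
[-0.0566 -0.0083] {'jaw': None, 'stone': [0.033, 0.248]}
```

View pics/s5.png

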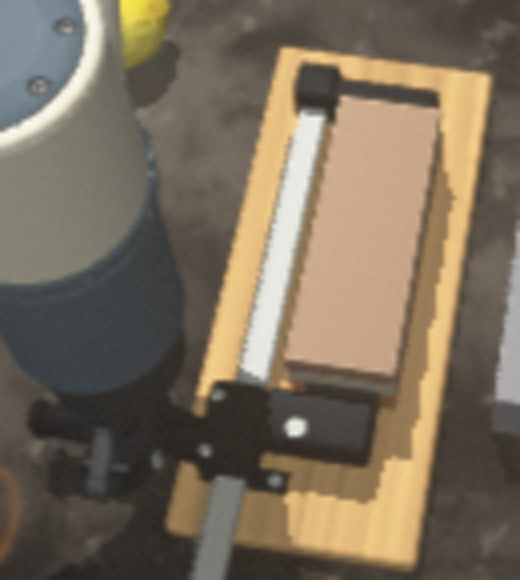

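The jaw is pushing the stone, whose near end is at about 33 mm, so roughly 3 mm remain to the near pad. The last stroke goes in small steps.

carry_out([
  [0,0,0,0,0],
  [-0.4,0,0,0,0],
  [-0.65,0,0,0,0],
  [-0.65,0,0,0,0],
  [-0.65,0,0,0,0],
  [-0.65,0,0,0,0],
])

```text
time: 19.5
eef_pos: [0.4473, -0.0011, 0.0212]
orientation: [-0.0, -0.027, 1.0, -0.0]
wrist_force: [0.1, -0.6, 0.3]
finger_gap: 0.0703
finger_force: 0.0
```

carry_out([
  [-0.4,0,0,0,0],
  [-0.25,0,0,0,0],
  [-0.15,0,0,0,0],
  [-0.1,0,0,0,0],
  [-0.05,0,0,0,0],
  [-0.05,0,0,0,0],
])

```text
time: 20.1
eef_pos: [0.4477, 0.0004, 0.0217]
orientation: [0.001, -0.027, 1.0, 0.001]
wrist_force: [-3.2, 8.4, 4.9]
finger_gap: 0.0449
finger_force: 4.0
```

carry_out([
  [-0.02,0,0,0,0],
  [0.01,0,0,0,0],
  [0.03,0,0,0,0],
  [0.03,0,0,0,0],
])

```text
time: 20.5
eef_pos: [0.4477, 0.0003, 0.0217]
orientation: [0.001, -0.027, 1.0, 0.001]
wrist_force: [-4.1, 8.7, 5.5]
finger_gap: 0.0416
finger_force: 4.0
```

carry_out([
  [0.05,0,0,0,0],
  [0.07,0,0,0,0],
  [0.08,0,0,0,0],
  [0.08,0,0,0,0],
])

```text
time: 20.9
eef_pos: [0.4478, 0.0004, 0.0218]
orientation: [0.001, -0.027, 1.0, 0.001]
wrist_force: [-3.3, 7.3, 6.0]
finger_gap: 0.0392
finger_force: 4.0
```

carry_out([
  [0.1,0,0,0,0],
  [0.12,0,0,0,0],
  [0.12,0,0,0,0],
])

```text
time: 21.2
eef_pos: [0.4478, 0.0008, 0.0218]
orientation: [0.001, -0.027, 1.0, 0.001]
wrist_force: [-4.1, 9.5, 6.9]
finger_gap: 0.0378
finger_force: 5.1
```

carry_out([
  [0.14,0,0,0,0],
  [0.16,0,0,0,0],
  [0.16,0,0,0,0],
])

```text
time: 21.5
eef_pos: [0.4478, 0.0012, 0.0219]
orientation: [0.001, -0.027, 1.0, 0.002]
wrist_force: [-5.1, 11.6, 8.5]
finger_gap: 0.0359
finger_force: 6.3
```

carry_out([
  [0.18,0,0,0,0],
  [0.2,0,0,0,0],
  [0.2,0,0,0,0],
])

```text
time: 21.8
eef_pos: [0.4478, 0.0015, 0.022]
orientation: [0.001, -0.027, 1.0, 0.002]
wrist_force: [-6.4, 14.5, 9.3]
finger_gap: 0.0341
finger_force: 8.5
```

carry_out([
  [0.22,0,0,0,0],
  [0.22,0,0,0,0],
])

```text
time: 22.0
eef_pos: [0.4477, 0.0012, 0.022]
orientation: [0.001, -0.027, 1.0, 0.002]
wrist_force: [-6.1, 12.7, 10.0]
finger_gap: 0.0338
finger_force: 13.9
```

carry_out([
  [0.24,0,0,0,0],
  [0.24,0,0,0,0],
])

```text
time: 22.2
eef_pos: [0.4478, 0.0009, 0.0221]
orientation: [0.001, -0.027, 1.0, 0.002]
wrist_force: [-5.3, 11.4, 10.3]
finger_gap: 0.033
finger_force: 18.8
```

carry_out([
  [0.25,0,0.1,0,0],
  [0.26,0,0.1,0,0],
  [0.26,0,0.1,0,0],
])

```text
time: 22.5
eef_pos: [0.4478, 0.0007, 0.0222]
orientation: [0.001, -0.028, 1.0, 0.0]
wrist_force: [-3.5, 4.7, 8.8]
finger_gap: 0.032
finger_force: 26.8
```

carry_out([
  [0.27,0,0,0,0],
  [0.27,0,0,0,0],
  [0.27,0,0,0,0],
])

```text
time: 22.8
eef_pos: [0.4478, 0.0005, 0.0222]
orientation: [0.001, -0.028, 1.0, 0.0]
wrist_force: [-4.1, 3.5, 9.4]
finger_gap: 0.0319
finger_force: 29.8
```

Run:
```python
from h import *
from bench import ctrl
f=ctrl.grab_frame("scene");g=ctrl.grab_frame("top");s=ctrl.observe();print(s["finger_force"],s["finger_gap"],s["wrist_force"],s["time"])
b=cv2.resize(f["pixels"][130:330,200:420,::-1],(660,600))[:,:,:]
cv2.imwrite("pics/end.png",np.hstack([cv2.resize(b,(400,364)),cv2.resize(g["pixels"][80:280,190:410,::-1],(400,364))]))
```

```text
29.817052222788334 0.03193063297240594 [-4.055068    3.50145926  9.29460855] 22.9
```

View pics/end.png

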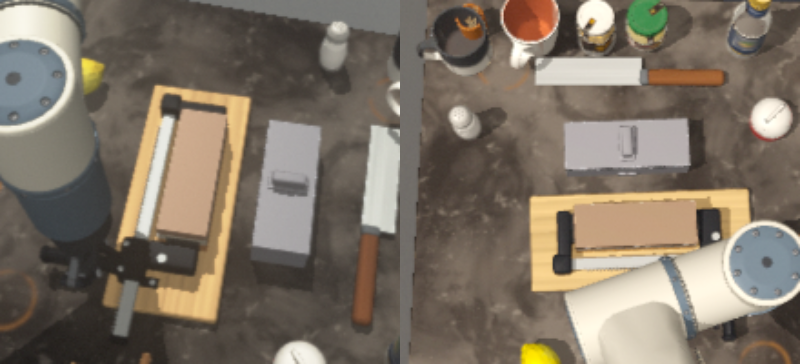

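The stone is clamped between both pads at about 30 N on the trigger (about 45 N at the jaws). The trigger has stopped short of its end stop. The cover stands upright clear of the board, and the other things are where they were.

```bash
python3 -c "
from bench import ctrl
print(ctrl.sign_off())"
```

```text
the job is handed in; nothing more can be done
None
```

The job is handed in at about 23 s: the cover stands right way up on the worktop behind the board, and the jaws hold the bare stone with about 30 N on the trigger, or roughly 45 N at the jaws by the 1.6 ratio.

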